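Close up the box computer

TASK

The drive is in the box computer: close the case up. Fit the loose hatch cover, the one with the finger rib, over the open bay, its tongue tucked under the lip of the case and its other edge laid down inside the opening, then swing the latch lever fully down so that it clamps the cover flush. Leave the other things on the bench where they are.

Things in the scene. Friction and masses are not known exactly. Their poses are not given: they have to be found in the camera images.
- case: (All lengths in mm.) The box computer: low grey finned metal case, fixed to the bench. Origin: underside, below the bay's middle; it spans x -100 (lip side) to +115 (latch side), y +-95, 72 high; z up. In its top an open bay with a drive in it, ringed by a ledge at z = 60 on which the cover rests. Walls round the ledge rise to z = 72; their inner faces: sides y = +-58.5, far wall x = +63.
- lip_edge (a point): Middle of the top edge of the lip, at (-62, 0, 72) in the case frame; axes as the case's. The lip overhangs the ledge over x < -62 along the whole near side: underside z = 68, top z = 72, so there is a slot 8 high above the ledge, closed by a back face at x = -75.
- contact_bar (a point): Middle of the top of a sprung metal contact bar, 6 (x) x 60 (y), at (53, 0, 65) in the case frame: it stands 5 proud of the ledge and holds the cover's far edge that much up until the latch presses it flush (about 4 N).
- hatch: The hatch cover: loose bare steel plate 120 (x) x 110 (y) x 4, 0.18 kg, tongue on its -x edge, slots marked on its +x half; finger rib on top 10 thick (x), 60 long (y), centred at x = -12, from z = 4 to 30. Origin: underside, plate's centre; z up. Fitted: axes parallel to the case's, underside on the ledge, origin near (1, 0, 60) in the case frame, play about +-2 in x, +-3 in y.
- hatch_tongue (a point): Middle of the lower tip edge of the cover's tongue, (-73, 0, 0) in the hatch frame. The tongue is 80 wide, 4 thick, and reaches 13 beyond the plate's -x edge.
- hatch_far (a point): Middle of the cover's lower edge at the end away from the tongue, (60, 0, 0) in the hatch frame
- latch (a joint): Angle of the latch lever (rad): 0 = fully down, lying level towards the lip side with its foot pressing the cover flush; grows as it is raised; about 1.6 = upright, stop at 2.0. Stiff: it stays where it is left; about 5 N at its tip moves it.
- latch_hinge (a point): The lever's hinge, at (102, 0, 76) in the case frame; its axis is the case's y
- latch_tip (a point): Middle of the lever's free end, on its upper face (the back face when raised). The lever is a flat steel bar 40 wide (y), 6 thick, reaching 92 from the hinge; a rubber foot 10 x 36 stands 9 out of its lower face 57 from the hinge. Fully down, the upper face is at z = 79 in the case frame and the tip at x = 10.
- plate: bystander: a plain flat steel blanking plate, 130 x 100 x 4, no rib and no tongue; not the hatch cover
- heatsink: bystander: an aluminium finned heat sink, 60 x 60 x 30
- module: bystander: a small memory module, 70 x 30 x 5
- screwdriver: bystander: a screwdriver lying on the bench, origin under its middle
- mug: bystander: a white mug, 80 across, 90 high
- tape: bystander: a roll of black tape lying flat, 90 across, 25 high
- jar: bystander: a small closed jar, 52 across, 75 high

How it is judged:
By the outcome, as a careful person would: the job done as asked, in the order asked, and still so for the second after the job is handed in, with the robot touching nothing.
It also fails if it takes over 50 s, if anything falls off the work surface, if the arm or the gripper's body presses on something with over 40 N, if the wrist force passes 120 N, or if a joint passes its speed limit or range.

ROBOT

A 7-joint arm with a two-finger parallel gripper is mounted at the origin on the work surface. World frame = base frame: x ahead of the robot, y to its left, z up, the work surface at z = 0. Lengths are in m, angles in rad, forces in N, time in s.
With the tool pointing down it reaches from about 0.4 to 0.85 m from the base axis. Payload 4.4 kg.
Tool frame: the origin (TCP) lies at the very end of the fingers, on their centre line; the grasp point (between the pads) lies 19 mm behind it; z points along the fingers, y is the line along which they close (so a half turn about z gives the same grasp; the last joint's range is limited). The gripper opens to 94 mm and grips with 3 to 60 N. Pads are 16 mm wide; open, the fingers measure 119 mm over their backs; the gripper's body (75 mm by 177 mm) begins 78 mm behind the grasp point.
Start: joints at [1.249, 0.628, 0.038, 1.517, -0.027, 0.996, -0.02], TCP at [0.164, -0.629, 0.205] pointing down, gripper open.
Joint ranges: [-3.06, 3.06], [-0.37, 2.12], [-1.25, 1.32], [0.18, 2.47], [-1.1, 4.24], [0.23, 1.98], [-2.94, 2.94]. Speed limits (rad/s): [2.57, 2.57, 3.14, 3.14, 3.14, 3.14, 3.14].

INTERFACE

Orientations are given as a unit quaternion [w, x, y, z].
In Python, from station import get_obs, read_camera, hand_in gives the robot as it stands. The module is installed in compiled form; this text tells all that it offers.
- The arm moves only by the tool send_rows, never from a script. Its argument "plan" is a list of rows, each a list of 7 numbers: the shift along the tool's x, y, z scaled (see below), then the turn, a rotation vector about the tool's x, y, z scaled (see below), then the opening, from 0 (shut) to 1 (fully open). A call has 1 to 20 rows; each row shifts and turns the commanded pose from where the row before left it, along the tool's axes as they then stand; what a row does not reach is not made up. The controller multiplies each number of a shift by 0.04 m and each number of a turn by 6 degrees. A row lasts 1/10 s, in which the tool goes at most 50 mm and 8.59 degrees, less where a joint would pass 70% of its speed; a pose out of reach is approached as far as the arm can. A call with a number of a shift or a turn outside -1 to 1 is refused whole. A call with a gripper value outside its range is refused whole. The fingers move at their own pace and stop on an object; the grip force is fixed at half the most. Time passes only in rows, so rows that do not move let the fingers close. It gives the time, the measured TCP pose, the force, the opening and the grip force at its end, in the units of the state.
- get_obs(): the state, without advancing time (a new reading comes with each control period).
- read_camera(name): name is "scene" or "side" or "wrist"; returns a dict with "img" (480x640x3 uint8, red, green, blue), "z_map" (480x640 float32, m along the optical axis (not along the pixel's ray), 0 where there is no reading), "mtx" (3x3 intrinsics, pixels), "position" and "orientation" of the camera in the world; the wrist camera has in their place "tool_from_camera" (4x4, takes a point from camera to tool coordinates, whose origin is the TCP and whose axes are the flange's). Camera axes: x right, y up, looking along -z (the intrinsics and any distortion apply to the point x, -y, -z); pixel columns grow to the right and rows downward; lengths in m; the calibration is good to about 2 mm. A picture is of the moment at which its call begins: read the wrist's pose just before it.
- hand_in(): hands the job in; it is judged then, once.
The state is a dict: "t": time; "joints": joint angles; "dq": joint speeds; "joint_torque": joint torques, N m; "position": TCP position; "orientation": TCP orientation; "force": force on the tool from outside, world axes, zero at the start; "ft_torque": the same for the moment, N m; "gripper_width": opening from 0.0 (shut) to 1.0 (fully open); "finger_force": force on a finger pad.
Only numpy, scipy, OpenCV 4.12 (cv2) and the standard library are available. Lean on these libraries where they do the work, as an engineer would, in place of code of your own. Each camera call takes 0.05 s, during which the arm holds its last target. There are 200 camera calls.

## Working session

There is one attempt and no reset: what is moved stays moved. The work goes in short steps, Python scripts to look and compute and a tool call to move; the robot and the scene stay as the last step left them, time stands still between calls to the robot, and variables do not carry over. Pictures are saved under pics/ and viewed, at most 10 in all, crops included, and the job is handed in when it is done.

Besides the shell and the picture viewer there is one more tool, called after ">>>" in YAML: its name, and indented under it one key for each argument. send_rows: Moves the arm, as the interface text tells. Its arguments: {"type":"object","properties":{"plan":{"type":"array"}},"required":["plan"]}

```bash
mkdir -p pics; cat > h.py <<'E'
import numpy as np, cv2
from station import get_obs, read_camera, hand_in
from scipy.spatial.transform import Rotation as R
def rot(q): return R.from_quat([q[1],q[2],q[3],q[0]]).as_matrix()
def cam(name):
    o=get_obs(); c=read_camera(name)
    if name=="wrist":
        T=np.eye(4);T[:3,:3]=rot(o["orientation"]);T[:3,3]=o["position"];T=T@np.array(c["tool_from_camera"])
    else:
        T=np.eye(4);T[:3,:3]=rot(c["orientation"]);T[:3,3]=c["position"]
    c["T"]=T; return c
def cloud(c):
    K=np.array(c["mtx"]);v,u=np.mgrid[0:480,0:640];z=c["z_map"]
    P=np.stack([(u-K[0,2])/K[0,0]*z,-(v-K[1,2])/K[1,1]*z,-z],-1)
    W=P@c["T"][:3,:3].T+c["T"][:3,3]; W[z==0]=np.nan; return W
def save(c,n): cv2.imwrite("pics/"+n+".png",c["img"][...,::-1])
E
python3 - <<'E'
from h import *
import pickle
for n in("scene","side","wrist"):
    c=cam(n);save(c,n+"0");pickle.dump(c,open(n+"0.pkl","wb"));print(n,np.round(c["T"],3).tolist(),np.round(c["mtx"],1).tolist(),[k for k in c])
o=get_obs();print(o)
E
```

```text
scene [[0.769, -0.566, 0.298, 0.889], [0.64, 0.671, -0.376, -0.405], [0.013, 0.48, 0.877, 0.993], [0.0, 0.0, 0.0, 1.0]] [[475.2, 0.0, 310.1], [0.0, 475.2, 238.2], [0.0, 0.0, 1.0]] ['img', 'z_map', 'mtx', 'position', 'orientation', 'T']
side [[-1.0, 0.013, -0.023, 0.514], [-0.026, -0.54, 0.841, 0.842], [-0.002, 0.842, 0.54, 0.629], [0.0, 0.0, 0.0, 1.0]] [[447.7, 0.0, 321.0], [0.0, 447.7, 234.1], [0.0, 0.0, 1.0]] ['img', 'z_map', 'mtx', 'position', 'orientation', 'T']
wrist [[0.254, 0.93, 0.264, 0.24], [-0.967, 0.245, 0.067, -0.608], [-0.002, -0.273, 0.962, 0.384], [0.0, 0.0, 0.0, 1.0]] [[367.9, 0.0, 316.5], [0.0, 367.9, 240.9], [0.0, 0.0, 1.0]] ['img', 'z_map', 'mtx', 'tool_from_camera', 'T']
{'t': 0.15, 'joints': array([ 1.24922167,  0.62911923,  0.03847512,  1.51807331, -0.02699002,
        0.99630218, -0.01999927]), 'dq': array([ 0.00053244, -0.00040571, -0.00134426, -0.00426793, -0.00145515,
       -0.00084073, -0.00029409]), 'joint_torque': array([ 1.69633851e-03, -5.50087130e+01,  1.14488594e+00, -1.86816090e+01,
       -5.20939718e-02,  2.09486409e-02,  9.94636684e-05]), 'position': array([ 0.16434156, -0.62839177,  0.204796  ]), 'orientation': array([-6.84162609e-04,  9.91834210e-01,  1.27532041e-01, -1.02051364e-04]), 'force': array([0.17702788, 0.23826444, 0.31769654]), 'ft_torque': array([-0.03352616,  0.07876249,  0.03155115]), 'finger_force': 0.0, 'gripper_width': 0.9993245470453195}
```

View pics/scene0.png

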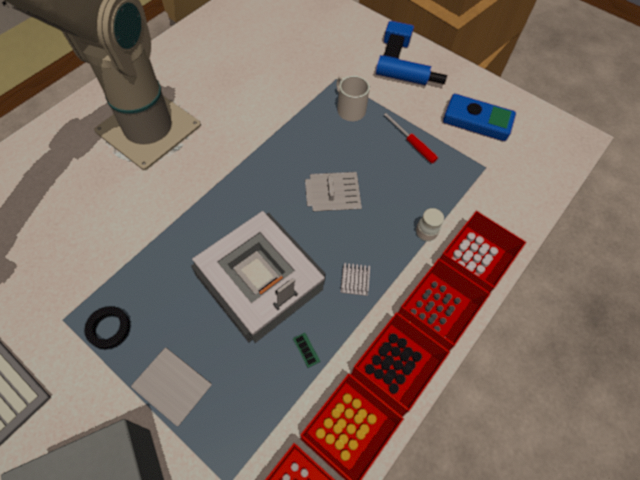

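View pics/side0.png

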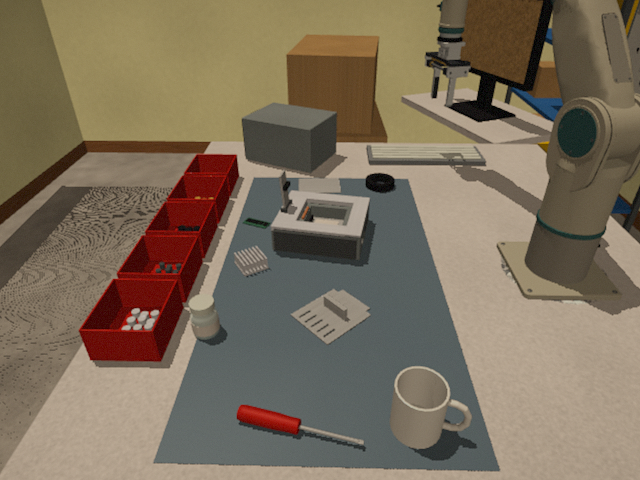

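Scene view: case centred about (260,272) px, lever upright at (287,293); hatch at (335,190), slots to the right, rib at (331,188). Side view: hatch at (332,315), case at (322,222). The blanking plate is at (172,387) in the scene view.

```bash
python3 - <<'E'
from h import *
import pickle
for n in("scene","side"):
    c=pickle.load(open(n+"0.pkl","rb"));W=cloud(c);print(n)
    pts={"scene":[(260,275),(335,190),(331,188)],"side":[(322,222),(332,315),(336,303)]}[n]
    for p in pts: print(p,np.round(W[p[1],p[0]],4))
    hp=W[pts[1][1],pts[1][0]]; cp=W[pts[0][1],pts[0][0]]
    F=W.reshape(-1,3)
    near=lambda c0,r,a,b:F[(np.hypot(F[:,0]-c0[0],F[:,1]-c0[1])<r)&(F[:,2]>a)&(F[:,2]<b)]
    for nm,c0,r,a,b in(("casetop",cp,.18,.064,.0775),("lever",cp,.18,.095,.2),("rib",hp,.09,.022,.04),("plate",hp,.09,.0025,.009),("bench",hp,.2,-.006,.0015)):
        Q=near(c0,r,a,b)
        if len(Q)<5: print(nm,len(Q));continue
        (cx,cy),(w,h),an=cv2.minAreaRect(Q[:,:2].astype(np.float32)*1000)
        print(nm,len(Q),"ctr %.1f %.1f size %.1f %.1f ang %.1f"%(cx,cy,w,h,an),"z pct",np.round(np.percentile(Q[:,2],[2,50,98])*1000,1))
        if nm in("rib","lever"): print("  mean",np.round(Q.mean(0)*1000,1))
E
```

```text
scene
(260, 275) [ 0.5365 -0.1354  0.0312]
(335, 190) [0.5131 0.1639 0.0067]
(331, 188) [0.51   0.15   0.0279]
casetop 5721 ctr 536.7 -137.9 size 212.5 217.4 ang 79.8 z pct [64.6 71.1 74.8]
lever 277 ctr 631.7 -155.0 size 40.9 18.4 ang 80.2 z pct [ 96.4 140.3 168.3]
  mean [ 635.8 -157.6  139.8]
rib 90 ctr 505.3 155.5 size 10.0 60.1 ang 43.8 z pct [24.8 29.1 33.4]
  mean [506.3 154.   29.1]
plate 1465 ctr 511.9 163.9 size 173.8 174.7 ang 50.8 z pct [2.6 4.1 7.7]
bench 10320 ctr 514.0 176.0 size 374.4 399.5 ang 85.8 z pct [-3.8 -0.3  1.4]
side
(322, 222) [ 0.5387 -0.1477  0.0308]
(332, 315) [0.5109 0.1666 0.0009]
(336, 303) [0.5032 0.1615 0.0286]
casetop 2364 ctr 536.8 -131.2 size 209.5 215.4 ang 79.5 z pct [64.5 69.5 72.2]
lever 230 ctr 630.2 -150.7 size 46.1 17.7 ang 78.0 z pct [ 97.7 135.8 165.9]
  mean [ 631.7 -146.7  134.7]
rib 153 ctr 504.4 158.1 size 12.4 61.5 ang 42.5 z pct [22.3 26.9 29.6]
  mean [504.1 160.6  26.6]
plate 729 ctr 508.8 163.3 size 133.1 109.7 ang 43.3 z pct [2.5 3.1 6.6]
bench 20165 ctr 512.5 165.2 size 399.3 395.5 ang 41.8 z pct [-3.5 -1.2  1.2]
```

```bash
cat >> h.py <<'E'
from scipy.linalg import logm, expm
def pose(x,y,z,yaw,tilt=0):
    "tool down, tool y along world yaw (deg); tilt raises the +y side"
    a=np.radians(yaw); Y=np.array([np.cos(a),np.sin(a),0]); Z=np.array([0,0,-1.]); X=np.cross(Y,Z)
    T=np.eye(4);T[:3,:3]=R.from_rotvec(-np.radians(tilt)*X).as_matrix()@np.c_[X,Y,Z] if False else np.c_[X,Y,Z]
    if tilt:
        A=R.from_rotvec(np.radians(tilt)*np.cross(Y,[0,0,1])).as_matrix()
        T[:3,:3]=A@T[:3,:3]
    T[:3,3]=[x,y,z]; return T
def cur(o=None):
    o=o or get_obs(); T=np.eye(4);T[:3,:3]=rot(o["orientation"]);T[:3,3]=o["position"];return T
def rows(A,B,n=None):
    L=np.real(logm(np.linalg.inv(A)@B))
    if n is None:
        S=lambda n:expm(L/n)
        n=1
        while True:
            s=S(n); rv=R.from_matrix(s[:3,:3]).as_rotvec(degrees=True)
            if abs(s[:3,3]).max()<=.0399 and abs(rv).max()<=5.99: break
            n+=1
    s=expm(L/n); rv=R.from_matrix(s[:3,:3]).as_rotvec(degrees=True)
    print(n,"x",np.round(np.r_[s[:3,3]/.04,rv/6],3).tolist())
E
python3 - <<'E'
from h import *
A=cur();B=A.copy();B[2,3]=.3;print(np.round(A,3).tolist())
rows(A,B)
C=pose(.50,-.128,.32,79.8-90); rows(B,C); print(np.round(C,3).tolist())
E
```

```text
[[0.967, 0.253, -0.0, 0.164], [0.253, -0.967, 0.001, -0.628], [-0.0, -0.001, -1.0, 0.205], [0.0, 0.0, 0.0, 1.0]]
3 x [-0.0, -0.001, -0.793, 0.0, -0.0, -0.0]
16 x [0.976, -0.189, -0.031, -0.001, -0.0, -0.679]
[[0.177, 0.984, 0.0, 0.5], [0.984, -0.177, 0.0, -0.128], [0.0, 0.0, -1.0, 0.32], [0.0, 0.0, 0.0, 1.0]]
```

>>> send_rows:
  plan:
    - [0,0,-0.8,0,0,0,1]
    - [0,0,-0.8,0,0,0,1]
    - [0,0,-0.8,0,0,0,1]
    - [0.976,-0.189,-0.03,0,0,-0.679,1]
    - [0.976,-0.189,-0.03,0,0,-0.679,1]
    - [0.976,-0.189,-0.03,0,0,-0.679,1]
    - [0.976,-0.189,-0.03,0,0,-0.679,1]
    - [0.976,-0.189,-0.03,0,0,-0.679,1]
    - [0.976,-0.189,-0.03,0,0,-0.679,1]
    - [0.976,-0.189,-0.03,0,0,-0.679,1]
    - [0.976,-0.189,-0.03,0,0,-0.679,1]
    - [0.976,-0.189,-0.03,0,0,-0.679,1]
    - [0.976,-0.189,-0.03,0,0,-0.679,1]
    - [0.976,-0.189,-0.03,0,0,-0.679,1]
    - [0.976,-0.189,-0.03,0,0,-0.679,1]
    - [0.976,-0.189,-0.03,0,0,-0.679,1]
    - [0.976,-0.189,-0.03,0,0,-0.679,1]
    - [0.976,-0.189,-0.03,0,0,-0.679,1]
    - [0.976,-0.189,-0.03,0,0,-0.679,1]

```text
t: 2.05
position: [0.5001, -0.1266, 0.3205]
orientation: [-0.0, 0.766, 0.643, -0.0]
force: [1.2, 0.2, 0.1]
gripper_width: 1.002
finger_force: 0.0
```

>>> send_rows:
  plan:
    - [0,0,0,0,0,0,1]
    - [0,0,0,0,0,0,1]
    - [0,0,0,0,0,0,1]

```text
t: 2.35
position: [0.4997, -0.1297, 0.3205]
orientation: [0.0, 0.768, 0.641, -0.0]
force: [-0.3, -0.6, -0.3]
gripper_width: 0.997
finger_force: 0.0
```

```bash
python3 - <<'E'
from h import *
import pickle
A=cur();print(np.round(A,3).tolist(),get_obs()["t"],np.round(get_obs()["joints"],2))
c=cam("wrist");save(c,"w1");pickle.dump(c,open("w1.pkl","wb"))
C=pose(.50,.153,.30,43.3); rows(A,C)
E
```

```text
[[0.179, 0.984, -0.001, 0.5], [0.984, -0.179, -0.001, -0.13], [-0.001, -0.0, -1.0, 0.32], [0.0, 0.0, 0.0, 1.0]] 2.35 [ 0.46  0.33 -0.36  1.71  0.13  1.12 -0.12]
9 x [0.792, 0.191, 0.056, -0.001, 0.001, -0.992]
```

View pics/w1.png

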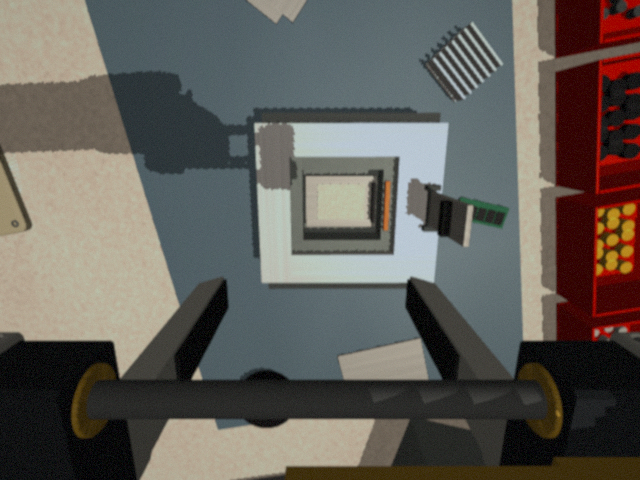

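Wrist view: case top corners near (253,122), (448,122), (437,285), (260,283); bay opening (291,157)–(396,252); contact bar orange at (387,205); lever upright at (437–468,215).

>>> send_rows:
  plan:
    - [0.792,0.191,0.056,0,0,-0.992,1]
    - [0.792,0.191,0.056,0,0,-0.992,1]
    - [0.792,0.191,0.056,0,0,-0.992,1]
    - [0.792,0.191,0.056,0,0,-0.992,1]
    - [0.792,0.191,0.056,0,0,-0.992,1]
    - [0.792,0.191,0.056,0,0,-0.992,1]
    - [0.792,0.191,0.056,0,0,-0.992,1]
    - [0.792,0.191,0.056,0,0,-0.992,1]
    - [0.792,0.191,0.056,0,0,-0.992,1]
    - [0,0,0,0,0,0,1]
    - [0,0,0,0,0,0,1]
    - [0,0,0,0,0,0,1]

```text
t: 3.6
position: [0.5005, 0.1524, 0.3003]
orientation: [0.0, 0.397, 0.918, -0.001]
force: [0.2, -0.7, 0.3]
gripper_width: 1.002
finger_force: 0.0
```

```bash
python3 - <<'E'
from h import *
import pickle
c=pickle.load(open("w1.pkl","rb"));W=cloud(c)
Q=W[100:300,235:470].reshape(-1,3);Q=Q[~np.isnan(Q[:,0])]
def rect(Q,nm):
    (cx,cy),(w,h),an=cv2.minAreaRect(Q[:,:2].astype(np.float32)*1000)
    print(nm,len(Q),"ctr %.1f %.1f size %.1f %.1f ang %.1f"%(cx,cy,w,h,an),"z",np.round(np.percentile(Q[:,2],[2,50,98])*1000,1))
rect(Q[(Q[:,2]>.068)&(Q[:,2]<.076)],"top")
L=W[180:260,400:480].reshape(-1,3);rect(L[L[:,2]>.1],"lever>100");rect(L[L[:,2]>.15],"lever>150")
# case-frame check
o=np.array([.5293,-.1332]);a=np.radians(-10.2);Rm=np.array([[np.cos(a),-np.sin(a)],[np.sin(a),np.cos(a)]])
w=Q.copy();w[:,:2]=(Q[:,:2]-o)@Rm;w*=1000
m=(w[:,2]>68)&(w[:,2]<76)
for nm,s in(("y=+75 strip",(abs(w[:,1]-75)<8)),("y=0 strip",abs(w[:,1])<40)):
    x=np.sort(w[m&s][:,0]);print(nm,x[[0,-1]],"gap:",[ (x[i],x[i+1]) for i in np.where(np.diff(x)>20)[0]])
s=abs(w[:,0])<40;y=np.sort(w[m&s][:,1]);print("y",y[[0,-1]],[(y[i],y[i+1]) for i in np.where(np.diff(y)>20)[0]])
l=(w[:,2]>57)&(w[:,2]<63.5);rect(w[l]/1000,"ledge(case)")
b=(w[:,2]>63)&(w[:,2]<67)&(abs(w[:,1])<29)&(w[:,0]>40)&(w[:,0]<60);print("bar",b.sum(),w[b].mean(0))
c=cam("wrist");save(c,"w2");pickle.dump(c,open("w2.pkl","wb"));print(np.round(cur(),3).tolist())
E
```

```text
top 18051 ctr 535.6 -137.8 size 193.1 215.5 ang 79.8 z [70.3 72.  73.7]
lever>100 1481 ctr 630.3 -153.3 size 40.3 18.8 ang 80.1 z [102.5 144.  168.6]
lever>150 626 ctr 635.5 -154.2 size 40.3 8.4 ang 80.5 z [150.7 164.5 168.9]
y=+75 strip [-100.659632    114.39645272] gap: []
y=0 strip [-100.70782442  114.6743155 ] gap: [(np.float64(-62.42779653142939), np.float64(62.04840420129745))]
y [-96.12689576  92.28575481] [(np.float64(-59.53829786100956), np.float64(57.531076737826574))]
ledge(case) 4318 ctr 16.5 -2.6 size 212.2 160.1 ang 88.8 z [58.2 60.  62.4]
bar 239 [52.15445602  0.47590723 64.87601191]
[[-0.684, 0.729, 0.0, 0.5], [0.729, 0.684, -0.001, 0.152], [-0.001, -0.001, -1.0, 0.3], [0.0, 0.0, 0.0, 1.0]]
```

View pics/w2.png

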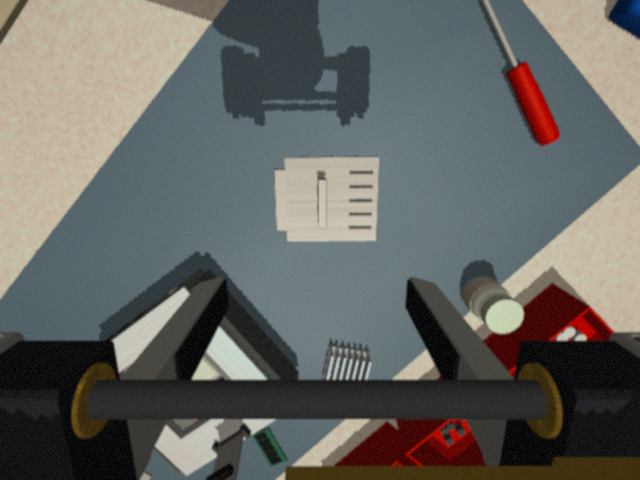

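Wrist view: hatch plate (285,157)–(378,241), tongue tip at column 275 on the left, rib at (321,200), slots on the right.

```bash
python3 - <<'E'
from h import *
import pickle
c=pickle.load(open("w2.pkl","rb"));W=cloud(c)
hsv=cv2.cvtColor(c["img"],cv2.COLOR_RGB2HSV)
im=c["img"].astype(int)
m=np.zeros((480,640),bool);m[150:250,268:390]=True
br=m&(im[...,0]>130)
Q=W[m&(W[...,2]>.022)&(W[...,2]<.036)]
def rect(Q,nm):
    (cx,cy),(w,h),an=cv2.minAreaRect(Q[:,:2].astype(np.float32)*1000)
    print(nm,len(Q),"ctr %.1f %.1f size %.1f %.1f ang %.1f"%(cx,cy,w,h,an),"z",np.round(np.percentile(Q[:,2],[2,50,98])*1000,1))
rect(Q,"rib")
P=W[br&(W[...,2]<.012)]
print("z plate",np.median(P[:,2]))
for n in("w2",):
    # hatch frame guess
    for yaw in(42.3,43.3,44.3):
        a=np.radians(yaw);Rm=np.array([[np.cos(a),-np.sin(a)],[np.sin(a),np.cos(a)]])
        h=(P[:,:2]-[.5135,.165])@Rm*1000
        k=[np.percentile(h[abs(h[:,0]-x)<8][:,1],[1,99]).round(1).tolist() for x in(-45,0,45)]
        e=[np.percentile(h[abs(h[:,1]-y)<8][:,0],[1,99]).round(1).tolist() for y in(-30,0,30)]
        print(yaw,"y edges at x=-45,0,45",k,"x edges",e)
    r=(Q[:,:2]-[.5135,.165])@Rm*1000
    a=np.radians(43.3);Rm=np.array([[np.cos(a),-np.sin(a)],[np.sin(a),np.cos(a)]])
    r=(Q[:,:2]-[.5135,.165])@Rm*1000;print("rib in h",np.percentile(r,[2,50,98],axis=0).round(1).tolist())
E
```

```text
rib 402 ctr 503.5 157.9 size 9.9 58.8 ang 43.5 z [28.1 29.9 31.6]
z plate 0.0038856544902644563
42.3 y edges at x=-45,0,45 [[-55.8, 53.8], [-55.2, 55.7], [-54.6, 56.4]] x edges [[-71.5, 60.3], [-72.0, 59.5], [-72.6, 58.9]]
43.3 y edges at x=-45,0,45 [[-55.0, 54.6], [-55.2, 55.7], [-55.4, 55.6]] x edges [[-72.0, 59.8], [-72.1, 59.6], [-72.1, 59.5]]
44.3 y edges at x=-45,0,45 [[-53.7, 55.3], [-55.3, 55.7], [-56.1, 54.8]] x edges [[-72.6, 59.3], [-72.2, 59.7], [-71.4, 59.8]]
rib in h [[-17.1, -26.7], [-12.1, 4.0], [-7.1, 30.2]]
```

```bash
python3 - <<'E'
from h import *
A=cur();rows(A,pose(.5046,.157,.03,43.3),8);rows(pose(.5046,.157,.03,43.3),pose(.5046,.157,.0075,43.3),2)
E
```

```text
8 x [0.002, 0.019, 0.845, -0.001, 0.001, -0.003]
2 x [0.0, 0.0, 0.281, 0.0, 0.0, 0.0]
```

>>> send_rows:
  plan:
    - [0.002,0.019,0.845,0,0,0,0.6]
    - [0.002,0.019,0.845,0,0,0,0.6]
    - [0.002,0.019,0.845,0,0,0,0.6]
    - [0.002,0.019,0.845,0,0,0,0.6]
    - [0.002,0.019,0.845,0,0,0,0.6]
    - [0.002,0.019,0.845,0,0,0,0.6]
    - [0.002,0.019,0.845,0,0,0,0.6]
    - [0.002,0.019,0.845,0,0,0,0.6]
    - [0,0,0.28,0,0,0,0.6]
    - [0,0,0.28,0,0,0,0.6]
    - [0,0,0,0,0,0,0.6]
    - [0,0,0,0,0,0,0.6]

```text
t: 4.85
position: [0.5044, 0.1593, 0.0087]
orientation: [0.001, 0.396, 0.918, 0.001]
force: [-0.3, 0.4, -0.9]
gripper_width: 0.6
finger_force: 0.0
```

>>> send_rows:
  plan:
    - [0,0,0,0,0,0,0]
    - [0,0,0,0,0,0,0]
    - [0,0,0,0,0,0,0]
    - [0,0,0,0,0,0,0]
    - [0,0,0,0,0,0,0]
    - [0,0,0,0,0,0,0]
    - [0,0,0,0,0,0,0]
    - [0,0,0,0,0,0,0]

```text
t: 5.65
position: [0.5035, 0.1592, 0.0078]
orientation: [0.0, 0.395, 0.918, -0.0]
force: [0.3, -0.0, 0.8]
gripper_width: 0.102
finger_force: 30.0
```

```bash
cat >> h.py <<'E'
def mk(Rm,t): T=np.eye(4);T[:3,:3]=Rm;T[:3,3]=t;return T
CASE=mk(R.from_euler("z",-10.2,degrees=True).as_matrix(),[.5286,-.1344,0])
TH=mk(np.array([[0,1,0],[1,0,0],[0,0,-1.]]),[-.012,.0026,.0078])  # tool in hatch
def tgt(tipx,tipz,tilt,y=0,yaw=0):
    "tool pose for tongue tip at (tipx,y,tipz) mm in the case frame"
    Rh=R.from_euler("z",yaw,degrees=True).as_matrix()@R.from_euler("y",-tilt,degrees=True).as_matrix()
    H=mk(Rh,np.array([tipx,y,tipz])/1000+Rh@[.073,0,0])
    return CASE@H@TH
E
python3 - <<'E'
from h import *
A=cur();B=A.copy();B[2,3]=.20;rows(A,B)
C=tgt(-57,150,0); rows(B,C);print(C.round(3).tolist())
E
```

```text
5 x [-0.0, -0.0, -0.961, -0.0, 0.0, 0.0]
9 x [-0.82, -0.202, 0.117, 0.0, 0.0, 0.993]
[[0.177, 0.984, 0.0, 0.533], [0.984, -0.177, 0.0, -0.133], [0.0, 0.0, -1.0, 0.158], [0.0, 0.0, 0.0, 1.0]]
```

>>> send_rows:
  plan:
    - [0,0,-0.96,0,0,0,0]
    - [0,0,-0.96,0,0,0,0]
    - [0,0,-0.96,0,0,0,0]
    - [0,0,-0.96,0,0,0,0]
    - [0,0,-0.96,0,0,0,0]
    - [-0.82,-0.2,0,0,0,0.993,0]
    - [-0.82,-0.2,0,0,0,0.993,0]
    - [-0.82,-0.2,0,0,0,0.993,0]
    - [-0.82,-0.2,0,0,0,0.993,0]
    - [-0.82,-0.2,0,0,0,0.993,0]
    - [-0.82,-0.2,0,0,0,0.993,0]
    - [-0.82,-0.2,0,0,0,0.993,0]
    - [-0.82,-0.2,0,0,0,0.993,0]
    - [-0.82,-0.2,0,0,0,0.993,0]
    - [0,0,0,0,0,0,0]
    - [0,0,0,0,0,0,0]
    - [0,0,0,0,0,0,0]

```text
t: 7.35
position: [0.5336, -0.1308, 0.1995]
orientation: [-0.001, 0.767, 0.642, 0.0]
force: [0.3, 0.2, -1.9]
gripper_width: 0.1
finger_force: 30.0
```

```bash
python3 - <<'E'
from h import *
import pickle
o=get_obs();A=cur(o);print(A.round(4).tolist(),o["t"],o["gripper_width"],o["joints"].round(2))
for n in("wrist","scene"):
    c=cam(n);save(c,"h_"+n);pickle.dump(c,open("h_%s.pkl"%n,"wb"))
    W=cloud(c);T=np.linalg.inv(A@np.linalg.inv(TH));H=(W.reshape(-1,3)@T[:3,:3].T+T[:3,3])*1000
    img=c["img"].reshape(-1,3)
    p=H[(abs(H[:,2]-4)<5)&(abs(H[:,0])<90)&(abs(H[:,1])<75)];
    print(n,len(p),"z tilt fit (x,y,c):",np.linalg.lstsq(np.c_[p[:,:2],np.ones(len(p))],p[:,2],rcond=None)[0].round(4))
    for x in(-40,0,40):
        q=p[abs(p[:,0]-x)<6]; print(" x",x,"y edges",np.percentile(q[:,1],[1,99]).round(1) if len(q) else None)
    for y in(-30,0,30):
        q=p[abs(p[:,1]-y)<6]; print(" y",y,"x edges",np.percentile(q[:,0],[1,99]).round(1) if len(q) else None)
E
```

```text
[[0.1751, 0.9846, -0.0002, 0.5336], [0.9846, -0.1751, 0.0012, -0.1308], [0.0011, -0.0004, -1.0, 0.1995], [0.0, 0.0, 0.0, 1.0]] 7.35 0.10024941789544183 [ 0.42  0.51 -0.34  1.8   0.21  0.87 -0.2 ]
wrist 30611 z tilt fit (x,y,c): [-6.0000e-04  3.0000e-04  4.1178e+00]
 x -40 y edges [-25.3  54.1]
 x 0 y edges [ 8.4 54.5]
 x 40 y edges [-26.   54.2]
 y -30 x edges [-73.3  58.3]
 y 0 x edges [-73.3  57.6]
 y 30 x edges [-72.9  57.2]
scene 2202 z tilt fit (x,y,c): [-1.7000e-03  1.1000e-03  3.5772e+00]
 x -40 y edges [-56.1  51.4]
 x 0 y edges [-55.9  -2.4]
 x 40 y edges [-55.1  52.7]
 y -30 x edges [-72.   59.4]
 y 0 x edges [-71.7  59.5]
 y 30 x edges [-32.7  59.4]
```

View pics/h_wrist.png

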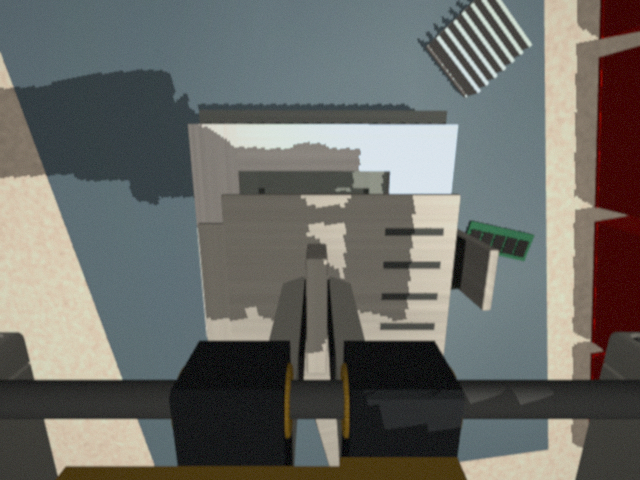

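```bash
python3 - <<'E'
from h import *
A=cur();B=tgt(-55,90,7,.7);rows(A,B);C=tgt(-55,61.5,7,.7);rows(B,C,3);rows(C,tgt(-73,61.5,7,.7),6)
E
```

```text
3 x [-0.011, -0.031, 0.787, -0.389, -0.003, 0.008]
3 x [-0.0, -0.029, 0.236, -0.0, -0.0, 0.0]
6 x [-0.0, -0.074, -0.009, -0.0, -0.0, 0.0]
```

>>> send_rows:
  plan:
    - [-0.011,-0.031,0.787,-0.389,0,0.008,0]
    - [-0.011,-0.031,0.787,-0.389,0,0.008,0]
    - [-0.011,-0.031,0.787,-0.389,0,0.008,0]
    - [0,0,0,0,0,0,0]
    - [0,0,0,0,0,0,0]
    - [0,0,0,0,0,0,0]

```text
t: 8.05
position: [0.5356, -0.1333, 0.107]
orientation: [0.048, 0.766, 0.639, 0.04]
force: [-0.1, -1.0, -1.6]
gripper_width: 0.102
finger_force: 30.0
```

```bash
cat >> h.py <<'E'
def hat(p=True):
    H=np.linalg.inv(CASE)@cur()@np.linalg.inv(TH); tip=(H@[-.073,0,0,1])[:3]*1000; far=(H@[.06,0,0,1])[:3]*1000
    print("tip",tip.round(1),"far",far.round(1),"tilt %.1f"%np.degrees(np.arcsin(H[2,0])),"yaw %.2f"%np.degrees(np.arctan2(H[1,0],H[0,0])));return H
E
python3 - <<'E'
from h import *
o=get_obs();print(o["t"],o["force"].round(1));hat()
C=tgt(-55,61.5,7,.7);rows(cur(),C,3)
s=[]
c=cam("side");save(c,"s2")
im=c["img"][150:290,240:400];cv2.imwrite("pics/s2c.png",cv2.resize(im[...,::-1],None,fx=4,fy=4,interpolation=cv2.INTER_CUBIC))
for n in("wrist","scene","side"):
    W=cloud(cam(n)).reshape(-1,3);T=np.linalg.inv(CASE);P=(W@T[:3,:3].T+T[:3,3])*1000
    for y0 in(45,30,-45,-30):
        q=P[(abs(P[:,1]-y0)<6)&(abs(P[:,0])<76)&(P[:,2]>76)&(P[:,2]<118)]
        if len(q)>20:
            k=np.polyfit(q[:,0],q[:,2],1);print(n,y0,len(q),"tilt %.1f"%np.degrees(np.arctan(k[0])),"ztop at x=-50: %.1f at 70: %.1f"%tuple(np.polyval(k,[-50,70])),"x",q[:,0].min().round(1),q[:,0].max().round(1))
    q=P[(P[:,2]>85)&(P[:,2]<102)&(P[:,0]>0)&(P[:,0]<70)];print(n,"y range",np.percentile(q[:,1],[.5,99.5]).round(1))
E
```

```text
8.05 [-0.1 -1.  -1.6]
tip [-52.9  -0.1  91.6] far [ 79.1  -0.4 108.2] tilt 7.2 yaw -0.11
3 x [0.008, -0.049, 0.248, 0.01, -0.001, -0.006]
wrist 45 5460 tilt 7.2 ztop at x=-50: 96.4 at 70: 111.5 x -54.3 76.0
wrist 30 5632 tilt 7.1 ztop at x=-50: 96.7 at 70: 111.7 x -54.7 76.0
wrist -45 152 tilt 7.4 ztop at x=-50: 96.1 at 70: 111.7 x -1.3 13.1
wrist -30 866 tilt 7.1 ztop at x=-50: 96.3 at 70: 111.3 x -54.4 75.9
wrist y range [-51.9  54. ]
scene 45 128 tilt 7.1 ztop at x=-50: 95.5 at 70: 110.5 x -34.7 75.7
scene 30 117 tilt 8.2 ztop at x=-50: 93.7 at 70: 110.9 x -28.4 75.9
scene -45 305 tilt 7.1 ztop at x=-50: 95.6 at 70: 110.7 x -53.5 75.9
scene -30 311 tilt 7.0 ztop at x=-50: 96.3 at 70: 111.1 x -54.3 75.9
scene y range [-57.2  25.5]
side 45 136 tilt 7.0 ztop at x=-50: 93.6 at 70: 108.4 x -54.3 74.8
side 30 158 tilt 6.9 ztop at x=-50: 95.3 at 70: 110.0 x -54.7 75.4
side -45 74 tilt 7.2 ztop at x=-50: 93.8 at 70: 108.9 x -54.3 75.8
side -30 90 tilt 7.4 ztop at x=-50: 93.7 at 70: 109.3 x -53.5 75.2
side y range [-2412.3    57.4]
```

>>> send_rows:
  plan:
    - [0.008,-0.03,0.248,0,0,0,0]
    - [0.008,-0.03,0.248,0,0,0,0]
    - [0.008,-0.03,0.248,0,0,0,0]
    - [0,0,0,0,0,0,0]
    - [0,0,0,0,0,0,0]
    - [0,0,0,0,0,0,0]

```text
t: 8.85
position: [0.5332, -0.1325, 0.0748]
orientation: [0.046, 0.767, 0.639, 0.039]
force: [0.7, -0.3, -2.7]
gripper_width: 0.104
finger_force: 29.9
```

```bash
python3 - <<'E'
from h import *
o=get_obs();print(o["t"],o["force"].round(1));hat()
rows(cur(),tgt(-73,61.2,7,.7),6)
for n in("wrist","scene","side"):
    W=cloud(cam(n)).reshape(-1,3);T=np.linalg.inv(CASE);P=(W@T[:3,:3].T+T[:3,3])*1000
    for y0 in(45,30,-45,-30):
        q=P[(abs(P[:,1]-y0)<6)&(abs(P[:,0]-15)<30)&(P[:,2]>68)&(P[:,2]<90)]
        if len(q)>20:
            k=np.polyfit(q[:,0],q[:,2],1);print(n,y0,len(q),"tilt %.1f"%np.degrees(np.arctan(k[0])),"tip low z %.1f"%(np.polyval(k,-55)-4))
E
```

```text
8.85 [ 0.7 -0.3 -2.7]
tip [-55.4   0.3  59.7] far [76.6 -0.1 75.7] tilt 6.9 yaw -0.15
6 x [0.002, -0.072, -0.016, -0.001, 0.0, -0.004]
wrist 45 2765 tilt 6.6 tip low z 60.7
wrist 30 2608 tilt 4.6 tip low z 63.9
wrist -45 160 tilt 6.1 tip low z 61.3
wrist -30 170 tilt 6.5 tip low z 60.9
scene 45 36 tilt 13.9 tip low z 48.0
scene 30 41 tilt 4.2 tip low z 64.2
scene -45 134 tilt 5.7 tip low z 61.3
scene -30 138 tilt 1.5 tip low z 68.2
side 45 53 tilt 6.4 tip low z 59.0
side 30 79 tilt -5.8 tip low z 77.3
```

>>> send_rows:
  plan:
    - [0,-0.072,-0.012,0,0,0,0]
    - [0,-0.072,-0.012,0,0,0,0]
    - [0,-0.072,-0.012,0,0,0,0]
    - [0,-0.072,-0.012,0,0,0,0]
    - [0,-0.072,-0.012,0,0,0,0]
    - [0,-0.072,-0.012,0,0,0,0]
    - [0,0,0,0,0,0,0]
    - [0,0,0,0,0,0,0]

```text
t: 9.8
position: [0.5164, -0.1295, 0.0761]
orientation: [0.047, 0.767, 0.639, 0.039]
force: [0.4, 0.5, -2.0]
gripper_width: 0.105
finger_force: 30.0
```

```bash
python3 - <<'E'
from h import *
o=get_obs();print(o["t"],o["force"].round(1));hat()
A=cur();rows(A,tgt(-73,60.5,1.8,.5),3)
c=cam("wrist");W=cloud(c).reshape(-1,3);T=np.linalg.inv(CASE);P=(W@T[:3,:3].T+T[:3,3])*1000
for y0 in(45,30):
    q=P[(abs(P[:,1]-y0)<6)&(abs(P[:,0]-0)<50)&(P[:,2]>60)&(P[:,2]<90)]
    k=np.polyfit(q[:,0],q[:,2],1);print(y0,len(q),"tilt %.1f"%np.degrees(np.arctan(k[0])),"tip low z %.1f"%(np.polyval(k,-73)-4))
im=c["img"][120:380,120:520];cv2.imwrite("pics/w5.png",cv2.resize(im[...,::-1],None,fx=2,fy=2,interpolation=cv2.INTER_CUBIC))
E
```

```text
9.8 [ 0.4  0.5 -2. ]
tip [-72.5   0.2  60.9] far [59.5 -0.2 77.1] tilt 7.0 yaw -0.16
3 x [0.004, 0.001, 0.049, 0.289, 0.0, -0.009]
45 4600 tilt 6.7 tip low z 61.7
30 4311 tilt 6.3 tip low z 62.7
```

View pics/w5.png

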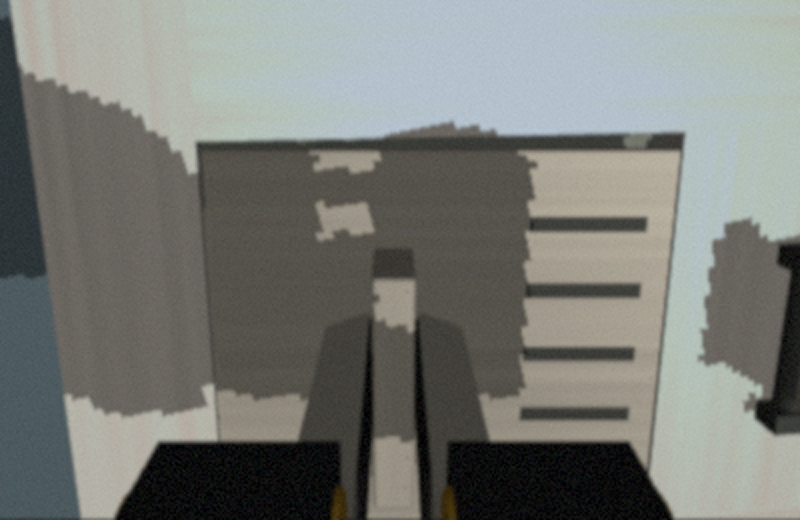

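The tongue has disappeared under the lip edge (column ~200 in the crop), with clear gaps at the side (row 140) and at the far edge (column ~680). Now I'll lower the far edge.

>>> send_rows:
  plan:
    - [0,0,0.049,0.28,0,0,0]
    - [0,0,0.049,0.28,0,0,0]
    - [0,0,0.049,0.28,0,0,0]
    - [0,0,0,0,0,0,0]
    - [0,0,0,0,0,0,0]

```text
t: 10.35
position: [0.5177, -0.1297, 0.0703]
orientation: [0.014, 0.768, 0.64, 0.012]
force: [0.3, -0.6, -0.6]
gripper_width: 0.101
finger_force: 30.0
```

```bash
python3 - <<'E'
from h import *
o=get_obs();print(o["t"],o["force"].round(1),o["ft_torque"].round(2));hat()
E
```

```text
10.35 [ 0.3 -0.6 -0.6] [-0.07 -0.28  0.05]
tip [-72.3   0.3  60.3] far [60.7 -0.1 65.1] tilt 2.1 yaw -0.17
```

Far edge is on the bar. Release and lift straight up.

>>> send_rows:
  plan:
    - [0,0,0,0,0,0,0.35]
    - [0,0,0,0,0,0,0.35]
    - [0,0,0,0,0,0,0.35]
    - [0,0,0,0,0,0,0.35]
    - [0,0,-0.3,0,0,0,0.35]
    - [0,0,-0.7,0,0,0,0.35]
    - [0,0,-0.9,0,0,0,0.35]
    - [0,0,-0.9,0,0,0,0.35]
    - [0,0,-0.9,0,0,0,0.35]
    - [0,0,-0.9,0,0,0,0.35]
    - [0,0,-0.9,-0.35,0,0,0.35]
    - [0,0,0,0,0,0,0]
    - [0,0,0,0,0,0,0]
    - [0,0,0,0,0,0,0]

```text
t: 11.75
position: [0.5086, -0.1282, 0.2893]
orientation: [0.026, 0.768, 0.64, 0.022]
force: [-0.2, 0.0, -0.4]
gripper_width: 0.133
finger_force: 0.0
```

```bash
python3 - <<'E'
from h import *
o=get_obs();print(o["t"],o["force"].round(1));hat();print(cur().round(3).tolist())
c=cam("wrist");save(c,"w6");W=cloud(c).reshape(-1,3);T=np.linalg.inv(CASE);P=(W@T[:3,:3].T+T[:3,3])*1000
for y0 in(-45,-30,30,45):
    q=P[(abs(P[:,1]-y0)<6)&(abs(P[:,0]-0)<55)&(P[:,2]>60)&(P[:,2]<90)]
    if len(q)<20: continue
    k=np.polyfit(q[:,0],q[:,2],1);print(y0,len(q),"tilt %.1f"%np.degrees(np.arctan(k[0])),"top z at -58: %.1f at 58: %.1f"%tuple(np.polyval(k,[-58,58])))
L=P[(P[:,0]>75)&(P[:,0]<125)&(abs(P[:,1])<16)&(P[:,2]>85)]
for z in(100,130,150,165):
    q=L[abs(L[:,2]-z)<4];print(z,len(q),q[:,0].min().round(1) if len(q) else None,q[:,0].max().round(1) if len(q) else None)
print("lever ztop",L[:,2].max())
E
```

```text
11.75 [-0.2  0.  -0.4]
tip [-8.110e+01  1.000e-01  2.773e+02] far [ 51.6  -0.3 286.5] tilt 4.0 yaw -0.16
[[0.18, 0.981, 0.068, 0.509], [0.984, -0.179, -0.012, -0.128], [0.0, 0.069, -0.998, 0.289], [0.0, 0.0, 0.0, 1.0]]
-45 956 tilt 2.3 top z at -58: 64.6 at 58: 69.2
-30 896 tilt 2.3 top z at -58: 64.6 at 58: 69.3
30 1076 tilt 2.1 top z at -58: 65.1 at 58: 69.3
45 1175 tilt 2.2 top z at -58: 64.7 at 58: 69.2
100 97 99.6 102.0
130 77 94.1 95.3
150 157 104.1 106.3
165 350 105.4 113.0
lever ztop 169.4740031251186
```

View pics/w6.png

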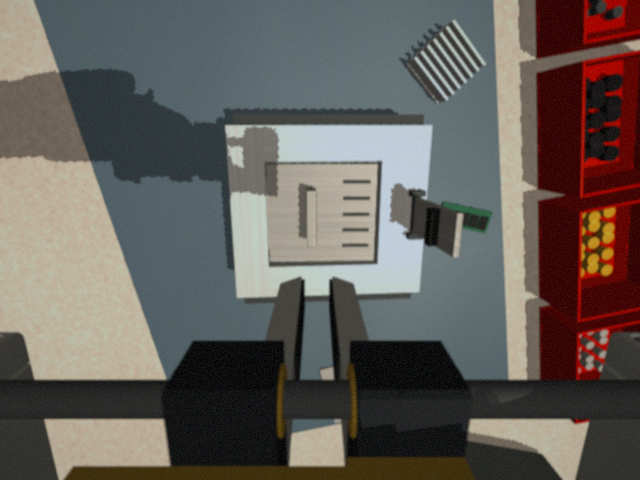

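```bash
cat >> h.py <<'E'
def ct(x,z,y=0): return CASE@mk(TH[:3,:3],np.array([x,y,z])/1000)
def lev(deg,r=78,n=3.,hw=12.5):
    t=np.radians(deg); return 102-r*np.cos(t)+n*np.sin(t)+hw, 76+r*np.sin(t)+n*np.cos(t)
E
python3 - <<'E'
from h import *
A=cur();B=ct(145,250);rows(A,B);C=ct(145,154);rows(B,C)
prev=np.array([145,154]);
for d in [95,90,85,80,75,70,65,60,55,50,45,40,35,30,25,20,15,10,5,2,0]:
    p=np.array(lev(d));e=(p-prev)/40;print(d,p.round(1),"row y,z",e[0].round(3),(-e[1]).round(3));prev=p
E
```

```text
5 x [-0.012, 0.82, 0.229, 0.131, -0.0, -0.005]
3 x [-0.0, 0.0, 0.8, 0.0, 0.0, 0.0]
95 [124.3 153.4] row y,z -0.518 0.014
90 [117.5 154. ] row y,z -0.17 -0.014
85 [110.7 154. ] row y,z -0.17 0.001
80 [103.9 153.3] row y,z -0.17 0.016
75 [ 97.2 152.1] row y,z -0.167 0.03
70 [ 90.6 150.3] row y,z -0.164 0.045
65 [ 84.3 148. ] row y,z -0.16 0.059
60 [ 78.1 145. ] row y,z -0.154 0.073
55 [ 72.2 141.6] row y,z -0.147 0.086
50 [ 66.7 137.7] row y,z -0.139 0.098
45 [ 61.5 133.3] row y,z -0.13 0.11
40 [ 56.7 128.4] row y,z -0.12 0.121
35 [ 52.3 123.2] row y,z -0.109 0.131
30 [ 48.5 117.6] row y,z -0.097 0.14
25 [ 45.1 111.7] row y,z -0.084 0.148
20 [ 42.2 105.5] row y,z -0.071 0.155
15 [39.9 99.1] row y,z -0.057 0.16
10 [38.2 92.5] row y,z -0.043 0.165
5 [37.1 85.8] row y,z -0.029 0.168
2 [36.7 81.7] row y,z -0.01 0.102
0 [36.5 79. ] row y,z -0.004 0.068
```

>>> send_rows:
  plan:
    - [-0.012,0.82,0.229,0.131,0,-0.005,0]
    - [-0.012,0.82,0.229,0.131,0,-0.005,0]
    - [-0.012,0.82,0.229,0.131,0,-0.005,0]
    - [-0.012,0.82,0.229,0.131,0,-0.005,0]
    - [-0.012,0.82,0.229,0.131,0,-0.005,0]
    - [0,0,0.8,0,0,0,0]
    - [0,0,0.8,0,0,0,0]
    - [0,0,0.8,0,0,0,0]
    - [0,0,0,0,0,0,0]
    - [0,0,0,0,0,0,0]
    - [0,0,0,0,0,0,0]

```text
t: 12.9
position: [0.6736, -0.1603, 0.1569]
orientation: [0.002, 0.767, 0.641, 0.002]
force: [0.6, -0.4, 0.3]
gripper_width: 0.003
finger_force: 0.0
```

```bash
python3 - <<'E'
from h import *
o=get_obs();print(o["t"],o["force"].round(1),o["joints"].round(2));H=np.linalg.inv(CASE)@cur();print(H.round(4).tolist())
c=cam("side");im=c["img"][110:260,230:400];cv2.imwrite("pics/s7.png",cv2.resize(im[...,::-1],None,fx=4,fy=4,interpolation=cv2.INTER_CUBIC))
E
```

```text
12.9 [ 0.6 -0.4  0.3] [ 0.37  0.75 -0.32  1.43  0.26  0.99 -0.19]
[[0.0001, 1.0, 0.0047, 0.1473], [1.0, -0.0001, 0.0003, 0.0002], [0.0003, 0.0047, -1.0, 0.1569], [0.0, 0.0, 0.0, 1.0]]
```

View pics/s7.png

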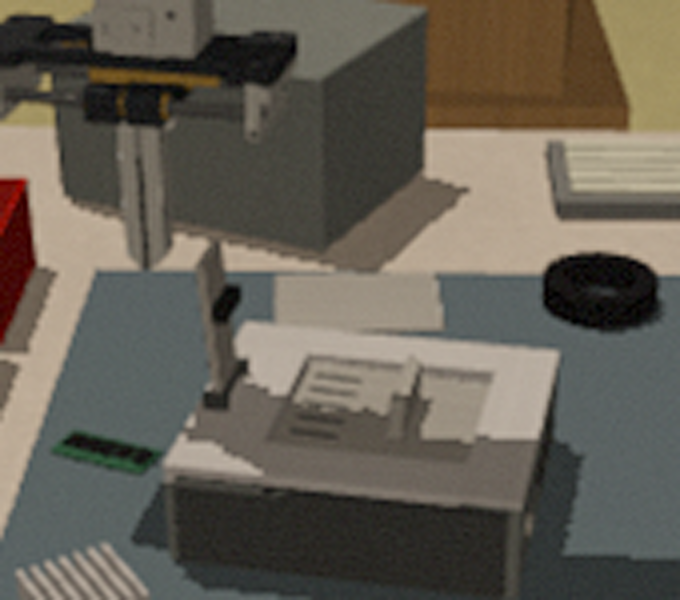

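The fingers are behind the upright lever, with tips at (147,265) just below the lever's top at (212,245). Now I'll push along the arc.

>>> send_rows:
  plan:
    - [0,-0.29,0.05,0,0,0,0]
    - [0,-0.29,0.04,0,0,0,0]
    - [0,-0.17,-0.01,0,0,0,0]
    - [0,-0.17,0,0,0,0,0]
    - [0,-0.17,0.016,0,0,0,0]
    - [0,-0.167,0.03,0,0,0,0]
    - [0,-0.164,0.045,0,0,0,0]
    - [0,-0.16,0.06,0,0,0,0]
    - [0,-0.154,0.073,0,0,0,0]

```text
t: 13.85
position: [0.6034, -0.1478, 0.143]
orientation: [0.001, 0.767, 0.641, 0.001]
force: [2.2, -0.7, 5.1]
gripper_width: 0.007
finger_force: 2.1
```

```bash
cat >> h.py <<'E'
def levang(n="scene"):
    W=cloud(cam(n)).reshape(-1,3);T=np.linalg.inv(CASE);P=(W@T[:3,:3].T+T[:3,3])*1000;return P
E
python3 - <<'E'
from h import *
o=get_obs();print(o["t"],o["force"].round(1));H=np.linalg.inv(CASE)@cur();print((H[:3,3]*1000).round(1),"want",np.round(lev(60),1))
c=cam("side");im=c["img"][110:260,230:400];cv2.imwrite("pics/s8.png",cv2.resize(im[...,::-1],None,fx=4,fy=4,interpolation=cv2.INTER_CUBIC))
E
```

```text
13.85 [ 2.2 -0.7  5.1]
[ 76.   0. 143.] want [ 78.1 145. ]
```

View pics/s8.png

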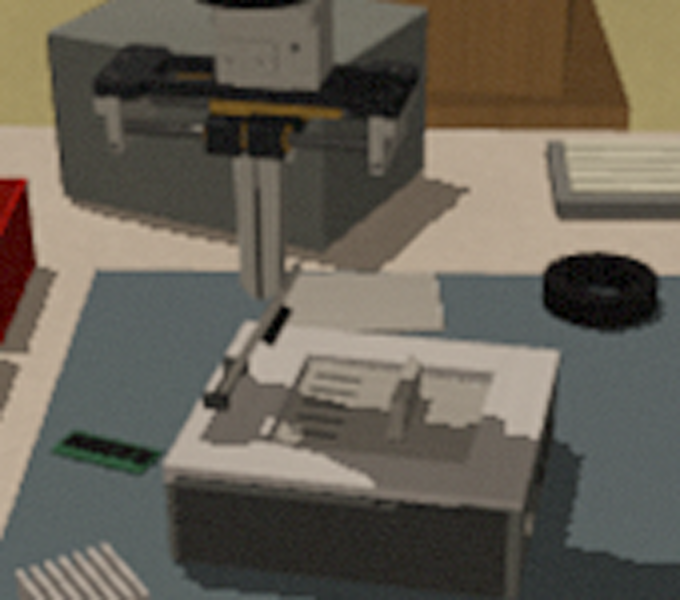

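The lever is following, at about 55–60° with its tip at (293,275). Continuing.

>>> send_rows:
  plan:
    - [0,-0.147,0.086,0,0,0,0]
    - [0,-0.139,0.098,0,0,0,0]
    - [0,-0.13,0.11,0,0,0,0]
    - [0,-0.12,0.121,0,0,0,0]
    - [0,-0.109,0.131,0,0,0,0]
    - [0,-0.097,0.14,0,0,0,0]
    - [0,-0.084,0.148,0,0,0,0]
    - [0,-0.071,0.155,0,0,0,0]
    - [0,-0.057,0.16,0,0,0,0]
    - [0,-0.043,0.165,0,0,0,0]
    - [0,-0.029,0.168,0,0,0,0]
    - [0,0,0,0,0,0,0]

```text
t: 15.1
position: [0.5624, -0.1406, 0.0823]
orientation: [-0.0, 0.767, 0.641, -0.0]
force: [-0.6, 0.1, 0.6]
gripper_width: 0.006
finger_force: 0.0
```

>>> send_rows:
  plan:
    - [0,0,0.08,0,0,0,0]
    - [0,0,0.08,0,0,0,0]
    - [0,0,0.05,0,0,0,0]
    - [0,0,0,0,0,0,0]

```text
t: 15.5
position: [0.5626, -0.1407, 0.079]
orientation: [0.001, 0.767, 0.641, -0.001]
force: [-11.1, 2.0, 34.7]
gripper_width: 0.002
finger_force: 17.5
```

```bash
python3 - <<'E'
from h import *
o=get_obs();print(o["t"],o["force"].round(1));H=np.linalg.inv(CASE)@cur();print((H[:3,3]*1000).round(1),"want",np.round(lev(0),1))
for n in("scene","side","wrist"):
    P=levang(n);q=P[(abs(P[:,1])<17)&(P[:,0]>8)&(P[:,0]<96)&(P[:,2]>75)&(P[:,2]<90)]
    if len(q)>20: print(n,len(q),np.polyfit(q[:,0],q[:,2],1).round(3),np.median(q[:,2]).round(1))
    q=P[(abs(abs(P[:,1])-42)<12)&(abs(P[:,0])<52)&(P[:,2]>60)&(P[:,2]<75)];print(" cover",len(q),np.polyfit(q[:,0],q[:,2],1).round(3))
E
```

```text
15.5 [-11.1   2.   34.7]
[34.5 -0.2 79. ] want [36.5 79. ]
scene 234 [-1.1000e-02  7.9329e+01] 78.2
 cover 579 [2.0000e-03 6.3537e+01]
side 203 [-3.8000e-02  7.9954e+01] 76.9
 cover 223 [-0.    62.044]
wrist 7511 [-9.0000e-03  7.9737e+01] 79.0
 cover 10431 [-0.    64.139]
```

Lever level at z = 79, cover flush (tilt 0). Retract and recheck.

>>> send_rows:
  plan:
    - [0,0,-0.3,0,0,0,0]
    - [0,0,-0.8,0,0,0,0]
    - [0,0,-0.9,0,0,0,0]
    - [0,0,-0.9,0,0,0,0]
    - [0,0,-0.9,0,0,0,0]
    - [0,0,0,0,0,0,0]
    - [0,0,0,0,0,0,0]
    - [0,0,0,0,0,0,0]

```text
t: 16.45
position: [0.5623, -0.1408, 0.2259]
orientation: [-0.0, 0.767, 0.641, -0.0]
force: [0.5, -0.3, 0.9]
gripper_width: 0.005
finger_force: 0.0
```

```bash
python3 - <<'E'
from h import *
o=get_obs();print(o["t"],o["force"].round(1))
for n in("scene","side","wrist"):
    P=levang(n);q=P[(abs(P[:,1])<17)&(P[:,0]>12)&(P[:,0]<92)&(P[:,2]>75)&(P[:,2]<90)]
    if len(q)>20: print(n,len(q),np.polyfit(q[:,0],q[:,2],1).round(3),np.median(q[:,2]).round(1))
    q=P[(abs(abs(P[:,1])-42)<12)&(abs(P[:,0])<52)&(P[:,2]>60)&(P[:,2]<75)];print(" cover",len(q),np.polyfit(q[:,0],q[:,2],1).round(3))
c=cam("scene");im=c["img"][190:350,170:380];cv2.imwrite("pics/e.png",cv2.resize(im[...,::-1],None,fx=3,fy=3,interpolation=cv2.INTER_CUBIC))
E
```

```text
16.45 [ 0.5 -0.3  0.9]
scene 564 [-1.0000e-03  7.8542e+01] 78.4
 cover 750 [1.0000e-03 6.3552e+01]
side 197 [6.000e-03 7.651e+01] 76.7
 cover 230 [-0.    62.074]
wrist 3193 [-0.    78.984] 79.0
 cover 5311 [ 0.    64.124]
```

View pics/e.png

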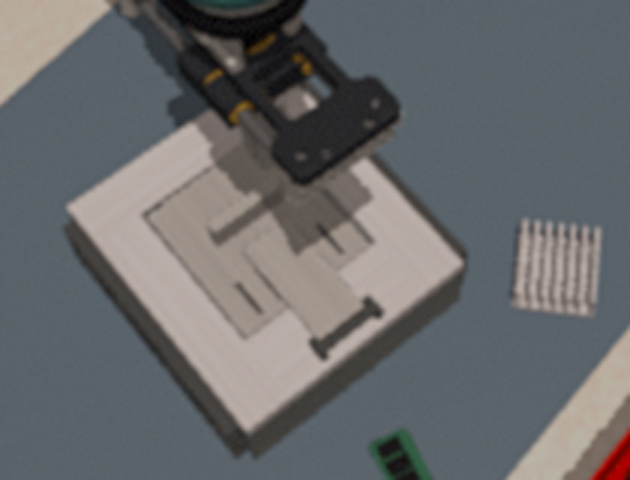

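The lever lies level over the cover, from hinge (345,328) to tip (265,245). The cover is flush in the opening and the gripper is clear.

```bash
python3 -c "
from station import hand_in
print(hand_in())"
```

```text
the job is handed in; nothing more can be done
None
```

The hatch cover is fitted with its tongue under the lip and its far edge flush in the opening. The latch lever is fully down (upper face measured level at z = 79 mm), nothing else was moved, and the job was handed in after about 16.5 s of robot time.

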